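# Release the cam and plug in the control unit

## Robot

A 6-joint arm with a two-finger parallel gripper is mounted at the origin on the work surface. World frame = base frame: x ahead of the robot, y to its left, z up, the work surface at z = 0. Lengths are in m, angles in rad, forces in N, time in s.
With the tool pointing down it reaches from about 0.3 to 0.875 m from the base axis. Payload 6.4 kg.
Tool frame: the origin (TCP) lies midway between the tips of the shut fingers; the grasp point (between the pads) lies arm.grasp_offset behind it (arm.grasp_offset is the distance from the TCP to the grasp point, in m); x points along the fingers, y is the direction in which the jaws open and shut, and the axes are right-handed (so a half turn about x gives the same grasp; the last joint's range is limited). The gripper opens to 88 mm and grips with 3 to 60 N. Pads are 18 mm wide; open, the fingers measure 123 mm over their backs; the gripper's body (75 mm by 187 mm) begins 45 mm behind the grasp point.
Start: joints at [-1.466, 0.181, 1.607, -0, 1.354, -0.206], TCP at [0.176, -0.547, 0.239] pointing down, gripper open.
Joint ranges: [-2.99, 2.99], [-0.89, 2.07], [0.3, 2.58], [-1.14, 4.28], [0, 2.63], [-3.12, 3.12]. Speed limits (rad/s): [2.57, 2.57, 3.01, 3.14, 3.14, 3.14].

## Interface

Orientations are given as a unit quaternion [w, x, y, z].
In Python, from rig import sensors, read_camera, camera_params, finish_job, arm gives the robot as it stands.
- The arm moves only by the shell command python3 -m inch 'ROWS' [FORCE]. ROWS is JSON, a list that holds one entry, the list of rows, each a list of 7 numbers: the shift along the world's x, y, z in m, then the turn, a rotation vector about the world's x, y, z in rad, then the opening in per cent of the stroke, from 0 (shut) to 100 (fully open). A call has 1 to 20 rows; each row shifts and turns the commanded pose from where the row before left it; what a row does not reach is not made up. A row lasts 1/12 s, in which the tool goes at most 41.7 mm and 7.16 degrees, less where a joint would pass 70% of its speed; a pose out of reach is approached as far as the arm can. A call is refused whole if a number of a shift passes 0.0417 or a number of a turn 0.125, either way. A call with a gripper value outside its range is refused whole. The fingers move at their own pace and stop on an object; FORCE is the grip in N (left out, the last holds). Time passes only in rows, so rows that do not move let the fingers close. It gives the time, the measured TCP pose, the force and the opening at its end, in the units of the state.
- sensors.state(): the state, without advancing time (a new reading comes with each control period).
- read_camera(name): name is "side" or "top"; returns the picture (400x640x3 uint8, blue, green, red); there is no depth.
- camera_params(name): a dict with "fovy" (degrees; the focal length in pixels is half the picture's height over the tangent of half this angle, whatever the lens; pixels are square), "cx", "cy" (the principal point, pixels), "origin" and "attitude" of the camera in the world. Camera axes: x right, y up, looking along -z (the intrinsics and any distortion apply to the point x, -y, -z); pixel columns grow to the right and rows downward; lengths in m; the calibration is good to about 2 mm. A picture is of the moment at which its call begins. camera_params takes no time and is no camera call.
- finish_job(): hands the job in, once; it reports no verdict.
The state is a dict: "time": time; "joint_positions": joint angles; "qvel": joint speeds; "joint_efforts": joint torques, N m; "tool_pos": TCP position; "tool_rot": TCP orientation; "wrist_force": force on the tool from outside, world axes, zero at the start; "torque": the same for the moment, N m; "gripper_width": finger opening in m.
Only numpy, scipy, OpenCV 4.12 (cv2) and the standard library are available. Lean on these libraries where they do the work, as an engineer would, in place of code of your own. Each camera call takes 0.05 s, during which the arm holds its last target. There are 200 camera calls.

## Task

On the plug-in test fixture, push the cam's lever round to its low point (lever pointing straight ahead at the index strip), and only then push the follower slide forward, fully home, so that its plug is seated in the control unit. Leave the tape roll, the tin and the screwdriver where they are, and finish with the robot clear.

Things in the scene. Friction and masses are not known exactly. Their poses are not given: they have to be found in the camera images.
- fixture: Fixed test fixture, dark steel plate 12 mm thick. Origin on the bench surface under the cam's pivot; z up, +x forward (the way the slide is pushed, away from the robot within about 30 degrees), +y left. The plate spans x -190 to 110, y -150 to 100 mm. A bright index strip 24 x 5 x 5 mm lies on it straight ahead of the pivot (x 83 to 107 mm). Guide rails beside the slide are 30 mm high.
- unit (a point): Centre of the top of the control unit, 47 mm above the bench: a grey ribbed housing fixed on the fixture's front right, 105 mm along x, 80 mm along y. Its open black header projects 27 mm back from it, towards the slide's plug.
- pivot (a point): Top of the cam's pivot, 46 mm above the bench. The cam is a steel disc of 32 mm radius, 22 to 40 mm above the bench, its centre 18 mm from the pivot towards the lever. Its edge stops the slide's flat nose; at the low point its thin side (14 mm) faces the slide.
- cam (a joint): Angle of the cam (rad, counterclockwise from above positive, range -0.6 to 2.6). 0 = low point, the lever pointing along the fixture's +x at the index strip. Starts at 1.4 to 2.3: lever to the left or back left. Stiff (about 5 N at the pin), stays where left. No stop at the low point: turned past it the cam rises again. The slide can go home only within about 0.35 rad of 0.
- slide (a joint): Position of the follower slide along the fixture's +x (m): 0 = fully back, 0.045 = fully home at its end stop, plug seated in the header. Starts at 0 to 0.012. Moves with about 3 N and stays where it is left. At 0 its flat nose (50 mm wide, 13 to 41 mm above the bench) stands 60 mm behind the pivot.
- lever_pin (a point): Centre of the top of the upright brass pin on the end of the cam's lever, 85 mm above the bench. The pin is 16 mm in diameter, stands from 37 to 85 mm above the bench and its axis is 68 mm from the pivot. The flat lever below it is 16 mm wide, its top 37 mm above the bench.
- push_face (a point): On the rear (robot-side) face of the slide's upright push plate, at mid width, 60 mm above the bench. The plate is 60 mm wide along the fixture's y, 8 mm thick, 14 to 85 mm above the bench, facing the fixture's -x; at slide 0 this face is 122 mm behind the pivot. From the slide a flat arm, top at 43 mm, carries the plug 105 mm to the right.
- tape: Bystander: roll of tape lying flat, 90 mm across, 22 mm high, loose. Origin at the centre of its underside.
- tin: Bystander: closed tin, 60 mm across, 55 mm high, loose, upright. Origin at the centre of its underside.
- screwdriver: Bystander: screwdriver 190 mm long lying to the right of the fixture, loose. Lies along its own x, handle to -x.

How it is judged:
On the way, in this order (a step that is already met when the one before it is completed fails the run):
1. the cam stands at its low point while the slide is still back (value of joint cam between -0.4 and 0.4 rad and value of joint slide below 0.02 m), for 0.2 s.
2. the slide is pushed fully home (value of joint cam between -0.4 and 0.4 rad and value of joint slide above 0.0425 m), for 0.2 s.
At the end, for the whole second after the job is handed in: The cam stands within 0.4 rad of its low point, the slide within 2.5 mm of its home stop, both at rest, and the bystanders within 20 mm of where they stood (all of step 2 and velocity of joint slide below 0.005 m/s and velocity of joint cam between -0.05 and 0.05 rad/s and distance of each of tape, tin, screwdriver from where it was at the start of the episode below 0.02 m); the robot touches nothing.
It fails at once if the slide is pushed forward (beyond 20 mm) while the cam is away from its low point (value of joint slide above 0.02 m and (value of joint cam above 0.45 rad or value of joint cam below -0.45 rad)).
It fails at once if the tape roll is shifted, lifted or carried (over 20 mm) (distance of tape from where it was at the start of the episode above 0.02 m).
It fails at once if the tin is shifted, lifted or carried (over 20 mm) (distance of tin from where it was at the start of the episode above 0.02 m).
It fails at once if the screwdriver is shifted, lifted or carried (over 20 mm) (distance of screwdriver from where it was at the start of the episode above 0.02 m).
It also fails if it takes over 51 s, if anything falls off the work surface, if the arm or the gripper's body presses on something with over 40 N, if the wrist force passes 120 N, or if a joint passes its speed limit or range.

## Working session

There is one attempt and no reset: what is moved stays moved. The work goes in short steps, Python scripts to look and compute and a shell command to move; the robot and the scene stay as the last step left them, time stands still between calls to the robot, and variables do not carry over. Pictures are saved under pics/ and viewed, about 8 in all and at most 12, crops included, and the job is handed in when it is done.

```bash
mkdir -p pics; ls
python3 - <<'E'
from rig import *
import cv2
for n in("top","side"):
    cv2.imwrite(f"pics/{n}0.png",read_camera(n)); print(n,camera_params(n))
s=sensors.state();print(s, arm.grasp_offset)
E
```

```text
pics
top {'fovy': 52.64888874271367, 'cx': 322.07247326188866, 'cy': 199.6464405101298, 'origin': array([ 0.44137492, -0.00847171,  0.93946734]), 'attitude': array([ 0.70854017,  0.06298074, -0.04152332, -0.70162673])}
side {'fovy': 53.248826721416435, 'cx': 316.73591379730476, 'cy': 197.30663786058213, 'origin': array([ 0.33282105, -0.46997729,  0.60670288]), 'attitude': array([ 0.8967857 ,  0.37066998, -0.08419926, -0.22647221])}
{'time': 0.1, 'joint_positions': array([-1.46631222e+00,  1.81495636e-01,  1.60786145e+00,  1.15700080e-05,
        1.35379605e+00, -2.06312086e-01]), 'qvel': array([ 0.00067905, -0.001975  , -0.00099119, -0.00108801,  0.00091108,
       -0.00094257]), 'joint_efforts': array([ 2.99363710e-04, -4.34819019e+01, -3.42693114e+01,  7.04010366e-02,
        3.40458448e-02, -3.68580004e-05]), 'tool_pos': array([ 0.1758089 , -0.54697832,  0.23790648]), 'tool_rot': array([ 0.10888962,  0.69861813,  0.10999122, -0.698554  ]), 'wrist_force': array([ 0.41709702,  0.17194171, -0.19427274]), 'torque': array([-0.02064328,  0.02934765, -0.0298485 ]), 'gripper_width': 0.08809006488565863} 0.0187
```

View pics/top0.png

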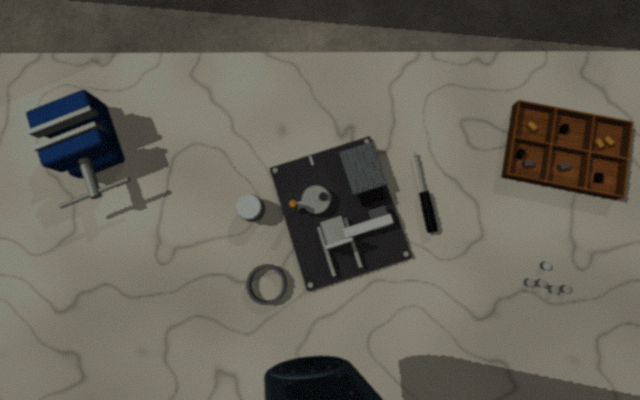

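View pics/side0.png

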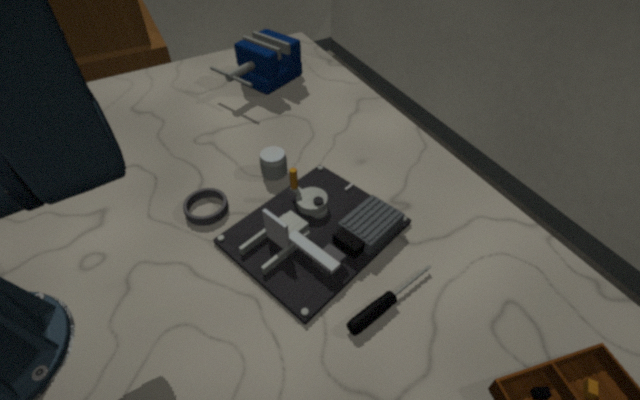

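Top view: plate corners ≈(271,170), (370,137), (412,258), (308,291). The pivot is at (323,197), the pin at (293,204) and the strip at (311,160). The lever points left, and the tin at (250,207) is close to the left edge.

```bash
cat > h.py <<'E'
import numpy as np, cv2
from scipy.spatial.transform import Rotation as R
from rig import camera_params
def ray(n,u,v):
    p=camera_params(n); f=200/np.tan(np.radians(p["fovy"]/2))
    q=p["attitude"]; d=R.from_quat([*q[1:],q[0]]).apply([(u-p["cx"])/f,-(v-p["cy"])/f,-1])
    return p["origin"],d
def onz(n,u,v,z):
    o,d=ray(n,u,v); return o+d*(z-o[2])/d[2]
def proj(n,P):
    p=camera_params(n); f=200/np.tan(np.radians(p["fovy"]/2)); q=p["attitude"]
    c=R.from_quat([*q[1:],q[0]]).inv().apply(np.array(P)-p["origin"])
    return p["cx"]-f*c[0]/c[2], p["cy"]+f*c[1]/c[2]
E
python3 - <<'E'
from h import *
t=cv2.imread("pics/top0.png");s=cv2.imread("pics/side0.png")
def blob(im,m,near,name):
    n,l,st,c=cv2.connectedComponentsWithStats(m.astype('uint8'))
    for i in range(1,n):
        if st[i,4]>8 and np.hypot(*(c[i]-near))<60: print(name,c[i].round(1),st[i])
for n,im,near in(("top",t,(293,204)),("side",s,(294,178))):
    h=cv2.cvtColor(im,cv2.COLOR_BGR2HSV)
    blob(im,(h[...,0]>5)&(h[...,0]<25)&(h[...,1]>130)&(h[...,2]>90),near,n)
g=t.max(2); m=(g<75).astype('uint8'); m[:130]=0;m[300:]=0;m[:,:255]=0;m[:,418:]=0
m=cv2.morphologyEx(m,cv2.MORPH_CLOSE,np.ones((25,25)))
m=cv2.morphologyEx(m,cv2.MORPH_OPEN,np.ones((9,9)))
c=max(cv2.findContours(m,0,2)[0],key=cv2.contourArea); b=cv2.boxPoints(cv2.minAreaRect(c)); print(b)
for p in [(271,170),(370,137),(412,258),(308,291)]: print(p,onz("top",*p,.012).round(4))
a=cv2.resize(t[125:305,230:450],None,fx=3.5,fy=3.5,interpolation=2)
cv2.imwrite("pics/c1.png",a)
b=cv2.resize(s[150:330,170:430],None,fx=3,fy=3,interpolation=2)
cv2.imwrite("pics/c2.png",b)
E
```

```text
top [292.1 203.1] [289 200   7   7  35]
side [292.5 170. ] [290 168   6   5  26]
[[217.94624 184.30971]
 [378.94174 132.29576]
 [418.93896 256.09668]
 [257.94345 308.1106 ]]
(271, 170) [0.6492 0.1418 0.012 ]
(370, 137) [ 0.7303 -0.0911  0.012 ]
(412, 258) [ 0.4479 -0.1841  0.012 ]
(308, 291) [0.3717 0.0497 0.012 ]
```

View pics/c1.png

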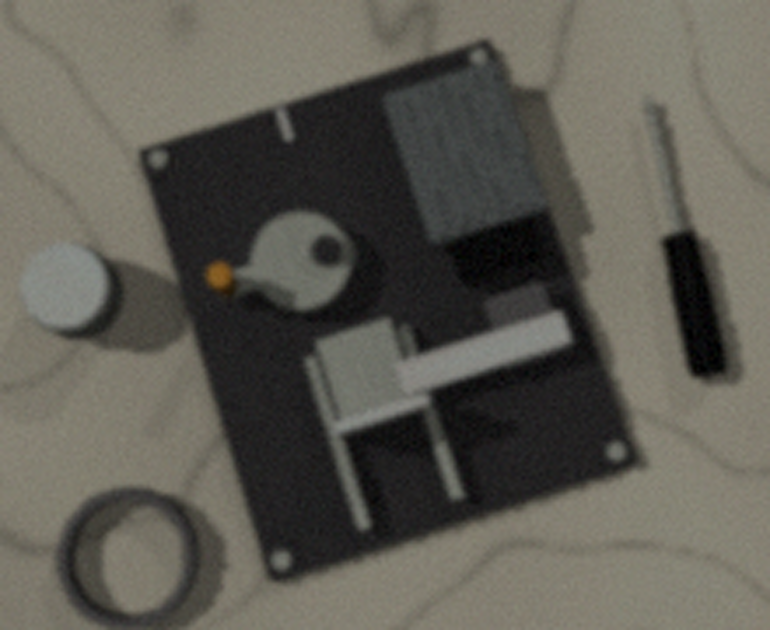

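View pics/c2.png

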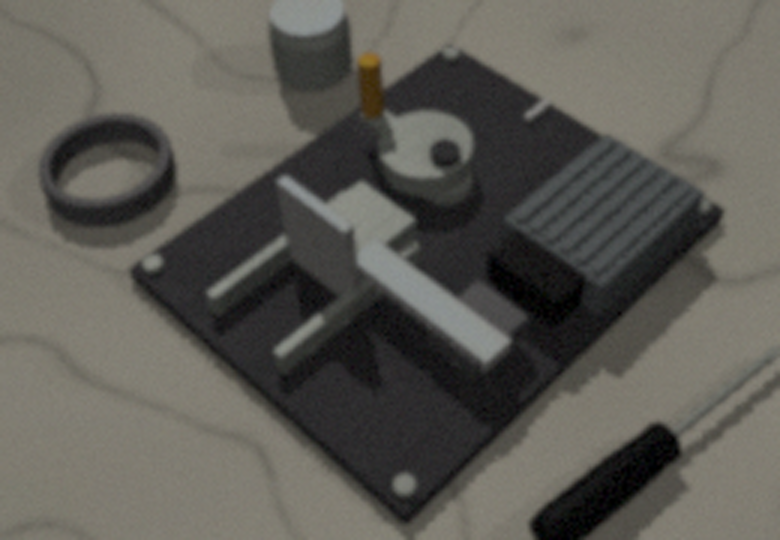

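Run:
```python
from h import *
F=lambda u,v:(u/3.5+230,v/3.5+125)
C=[(143,151),(489,40),(645,463),(272,580)]
W=np.array([onz("top",*F(*p),.012)[:2] for p in C])
L=np.array([(.11,.1),(.11,-.15),(-.19,-.15),(-.19,.1)])
lc=L-L.mean(0);wc=W-W.mean(0)
th=np.angle(np.sum((wc@[1,1j])*np.conj(lc@[1,1j])))
r=R.from_rotvec([0,0,th]).as_matrix()[:2,:2]; o=W.mean(0)-r@L.mean(0)
print("th",th,np.degrees(th),"o",o); print("resid mm",((L@r.T+o-W)*1e3).round(1))
pv=onz("top",*F(327,250),.046)[:2]; print("pivot",pv, onz("side",446/3+170,153/3+150,.046)[:2])
pt=onz("top",292.3,203.2,.085)[:2]; ps=onz("side",292.8,169.6,.085)[:2]
print("pin",pt,ps); 
for p in(pt,ps):
  l=r.T@(p-o); print("pin loc",l, "cam",np.arctan2(l[1],l[0]),np.hypot(*l))
# push plate top: rear edge in top view (335..430), side top corners
for p in [(340,434),(430,408)]: print("plate top rear?",r.T@(onz("top",*F(*p),.085)[:2]-o))
for p in [(279,182),(349,238)]: print("side plate top",r.T@(onz("side",p[0]/3+170,p[1]/3+150,.085)[:2]-o))
for p in [(65,288)]: print("tin",r.T@(onz("top",*F(*p),.055)[:2]-o))
print("tape",r.T@(onz("top",*F(132,558),.022)[:2]-o))
for p in [(654,103),(710,375)]: print("scr",r.T@(onz("top",*F(*p),.01)[:2]-o))
np.save("fx.npy",[th,*o])
```

```text
th 0.322689310258855 18.48873557181997 o [0.58179485 0.01464134]
resid mm [[ 0.8  2.1]
 [ 2.  -2.3]
 [-0.4  1.4]
 [-2.4 -1.2]]
pivot [0.58172967 0.01657844] [0.58285133 0.0134012 ]
pin [0.56044553 0.08195353] [0.56147625 0.080794  ]
pin loc [0.00109852 0.0706082 ] cam 1.5552395639138523 0.07061674350725297
pin loc [0.00170833 0.06918166] cam 1.5461079574944634 0.06920274751002621
plate top rear? [-0.11436494  0.02955224]
plate top rear? [-0.11617594 -0.02663817]
side plate top [-0.11135653  0.02875475]
side plate top [-0.11290539 -0.03353934]
tin [0.02744973 0.16750543]
tape [-0.1465443   0.18066765]
scr [ 0.03321463 -0.2382251 ]
scr [-0.14962393 -0.21099653]
```

Run:
```python
from h import *
from rig import sensors
s=sensors.state();q=s["tool_rot"];M=R.from_quat([*q[1:],q[0]]).as_matrix();print(M.round(3))
print("yaw of y deg",np.degrees(np.arctan2(M[1,1],M[0,1])))
th,ox,oy=np.load("fx.npy");o=np.array([.582,.015])
for a in np.radians([88.5,75,60,45,30,15,0]):
    print(np.degrees(a).round(), (o+.068*np.array([np.cos(a+th),np.sin(a+th)])).round(4))
r=R.from_rotvec([0,0,th]).as_matrix()[:2,:2]
for x in(-.17,-.122,-.077): print(x,(o+r@[x,0]).round(4))
print("down-alignment err", M[:,0], "q1 now vs j6",s["joint_positions"][[0,5]])
```

```text
[[-0.     0.306 -0.952]
 [ 0.002 -0.952 -0.306]
 [-1.    -0.002 -0.   ]]
yaw of y deg -72.19281887715002
88.0 [0.5621 0.08  ]
75.0 [0.5779 0.0829]
60.0 [0.5956 0.0816]
45.0 [0.6124 0.0758]
30.0 [0.6271 0.0659]
15.0 [0.6387 0.0525]
0.0 [0.6465 0.0366]
-0.17 [ 0.4208 -0.0389]
-0.122 [ 0.4663 -0.0237]
-0.077 [ 0.509  -0.0094]
down-alignment err [-1.51512656e-04  1.55315640e-03 -9.99998782e-01] q1 now vs j6 [-1.46631222 -0.20631209]
```

```bash
python3 -m inch '[[[0.0193,0.0313,-0.004,0,0,0.079,100],[0.0193,0.0313,-0.004,0,0,0.079,100],[0.0193,0.0313,-0.004,0,0,0.079,100],[0.0193,0.0313,-0.004,0,0,0.079,100],[0.0193,0.0313,-0.004,0,0,0.079,100],[0.0193,0.0313,-0.004,0,0,0.079,100],[0.0193,0.0313,-0.004,0,0,0.079,100],[0.0193,0.0313,-0.004,0,0,0.079,100],[0.0193,0.0313,-0.004,0,0,0.079,100],[0.0193,0.0313,-0.004,0,0,0.079,100],[0.0193,0.0313,-0.004,0,0,0.079,100],[0.0193,0.0313,-0.004,0,0,0.079,100],[0.0193,0.0313,-0.004,0,0,0.079,100],[0.0193,0.0313,-0.004,0,0,0.079,100],[0.0193,0.0313,-0.004,0,0,0.079,100],[0.0193,0.0313,-0.004,0,0,0.079,100],[0.0193,0.0313,-0.004,0,0,0.079,100],[0.0193,0.0313,-0.004,0,0,0.079,100],[0.0193,0.0313,-0.004,0,0,0.079,100],[0,0,0,0,0,0.079,100]]]'
python3 - <<'E'
from h import *
from rig import read_camera,sensors
cv2.imwrite("pics/s1.png",cv2.resize(read_camera("side")[60:330,150:450],None,fx=2.4,fy=2.2))
s=sensors.state();q=s["tool_rot"];M=R.from_quat([*q[1:],q[0]]).as_matrix()
print(np.degrees(np.arctan2(M[1,1],M[0,1])),s["tool_pos"],s["joint_positions"])
E
```

```text
time: 1.77
tool_pos: [0.544, 0.0522, 0.1616]
tool_rot: [0.574, 0.412, 0.575, -0.411]
wrist_force: [0.0, -0.5, 0.8]
gripper_width: 0.0882
19.076584959562222 [0.54285015 0.05016875 0.16159896] [-1.25889007e-01  1.98661869e-01  1.75139343e+00  4.49814410e-04
  1.19317890e+00 -4.59003709e-01]
```

View pics/s1.png

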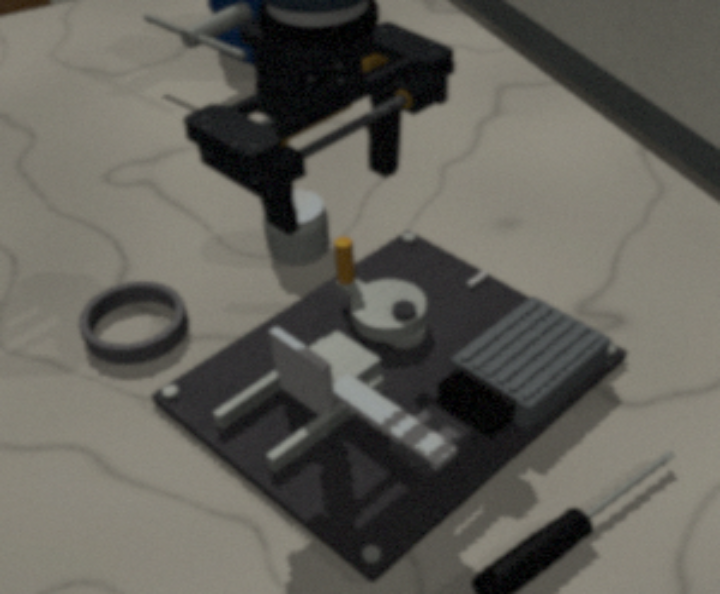

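The gripper is above and short of the pin, with its jaws along the fixture's x. The pin crop is at (344,258), and there is free space all round it.

```bash
python3 -m inch '[[[0.019,0.031,0,0,0,0,100],[0,0,0,0,0,0,100],[0,0,0,0,0,0,100],[0,0,0,0,0,0,100]]]'
python3 - <<'E'
from rig import sensors
print(sensors.state()["tool_pos"])
E
```

```text
time: 2.15
tool_pos: [0.561, 0.0777, 0.1624]
tool_rot: [0.573, 0.414, 0.573, -0.415]
wrist_force: [0.0, 0.1, -0.6]
gripper_width: 0.0884
[0.56097057 0.0776555  0.16238375]
```

```bash
python3 -m inch '[[[0.0005,0.003,-0.0275,0,0,0,100],[0,0,-0.0275,0,0,0,100],[0,0,-0.0275,0,0,0,100],[0,0,-0.027,0,0,0,100],[0,0,0,0,0,0,100],[0,0,0,0,0,0,0],[0,0,0,0,0,0,0],[0,0,0,0,0,0,0],[0,0,0,0,0,0,0],[0,0,0,0,0,0,0],[0,0,0,0,0,0,0],[0,0,0,0,0,0,0],[0,0,0,0,0,0,0],[0,0,0,0,0,0,0]]]' 15
```

```text
time: 3.32
tool_pos: [0.5621, 0.0813, 0.0533]
tool_rot: [0.573, 0.414, 0.573, -0.414]
wrist_force: [-0.2, 0.6, -0.3]
gripper_width: 0.03
```

```bash
python3 -m inch '[[[0,0,0,0,0,0,0],[0,0,0,0,0,0,0],[0,0,0,0,0,0,0],[0,0,0,0,0,0,0],[0,0,0,0,0,0,0],[0,0,0,0,0,0,0]]]'
```

```text
time: 3.82
tool_pos: [0.5616, 0.0812, 0.0531]
tool_rot: [0.573, 0.414, 0.574, -0.414]
wrist_force: [-3.8, -1.3, 3.3]
gripper_width: 0.0152
```

```bash
python3 -m inch '[[[0.0057,0.0015,0,0,0,-0.086,0],[0.0058,0.001,0,0,0,-0.086,0],[0.0058,0.0005,0,0,0,-0.086,0],[0.0059,0,0,0,0,-0.086,0],[0.0058,-0.0005,0,0,0,-0.086,0],[0.0058,-0.001,0,0,0,-0.086,0],[0.0057,-0.0015,0,0,0,-0.086,0],[0.0055,-0.002,0,0,0,-0.086,0],[0.0053,-0.0024,0,0,0,-0.086,0],[0,0,0,0,0,0,0],[0,0,0,0,0,0,0]]]'
```

```text
time: 4.73
tool_pos: [0.6133, 0.077, 0.0531]
tool_rot: [-0.375, -0.6, -0.375, 0.6]
wrist_force: [-2.7, 1.4, 1.5]
gripper_width: 0.0151
```

```bash
python3 -m inch '[[[0.0051,-0.0029,0,0,0,-0.086,0],[0.0048,-0.0033,0,0,0,-0.086,0],[0.0045,-0.0037,0,0,0,-0.086,0],[0.0042,-0.0041,0,0,0,-0.086,0],[0.0038,-0.0044,0,0,0,-0.086,0],[0.0034,-0.0048,0,0,0,-0.086,0],[0.003,-0.005,0,0,0,-0.086,0],[0.0026,-0.0053,0,0,0,-0.086,0],[0.0021,-0.0055,0,0,0,-0.086,0],[0,0,0,0,0,0,0],[0,0,0,0,0,0,0],[0,0,0,0,0,0,0]]]'
python3 - <<'E'
from rig import sensors
print(sensors.state()["tool_pos"])
E
```

```text
time: 5.73
tool_pos: [0.6456, 0.0379, 0.053]
tool_rot: [-0.121, -0.696, -0.121, 0.698]
wrist_force: [-6.3, 0.9, 4.4]
gripper_width: 0.0156
[0.64563722 0.0379267  0.0530056 ]
```

```bash
python3 -m inch '[[[0,0,0,0,0,0,45],[0,0,0,0,0,0,45],[0,0,0,0,0,0,45],[0,0,0,0,0,0,45],[0,0,0,0,0,0,45],[0,0,0,0,0,0,45],[0,0,0.025,0,0,0,45],[0,0,0.03,0,0,0,45],[0,0,0.03,0,0,0,45],[-0.04,-0.012,0.01,0,0,0,0],[-0.04,-0.012,0,0,0,0,0],[-0.04,-0.012,0,0,0,0,0],[-0.04,-0.012,0,0,0,0,0],[-0.04,-0.013,0,0,0,0,0],[-0.026,-0.014,0,0,0,0,0],[0,0,0,0,0,0,0],[0,0,0,0,0,0,0]]]'
python3 - <<'E'
from h import *
from rig import read_camera,sensors
print(sensors.state()["tool_pos"])
for n,w in(("top",0),("side",1)):
    im=read_camera(n);h=cv2.cvtColor(im,cv2.COLOR_BGR2HSV)
    m=((h[...,0]>5)&(h[...,0]<25)&(h[...,1]>130)&(h[...,2]>80)).astype('uint8'); 
    k,l,st,c=cv2.connectedComponentsWithStats(m)
    for i in range(1,k):
        if 8<st[i,4]<300 and 250<c[i][0]<400: print(n,c[i],st[i],onz(n,*c[i],.085))
    if w: cv2.imwrite("pics/s2.png",cv2.resize(im[60:330,150:450],None,fx=2.4,fy=2.2))
E
```

```text
time: 7.15
tool_pos: [0.4223, -0.0371, 0.1484]
tool_rot: [0.12, 0.697, 0.12, -0.696]
wrist_force: [1.2, 0.7, -0.0]
gripper_width: 0.0005
[ 0.42227323 -0.03711014  0.14835271]
top [313.69047619 163.73809524] [310 160   8   8  42] [0.64719267 0.03743117 0.085     ]
side [341.8        169.43333333] [339 167   7   6  30] [0.64633766 0.03423101 0.085     ]
```

View pics/s2.png

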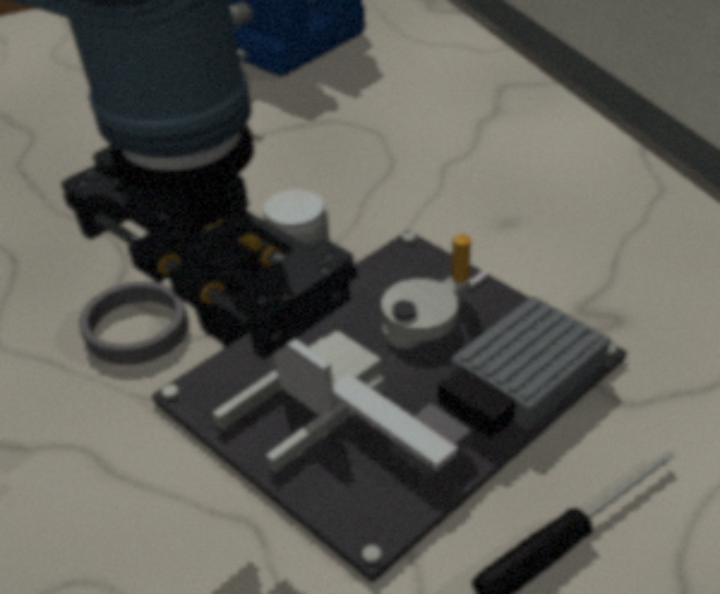

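The lever points at the strip with the pin at crop (461,258), so the cam is within about 0.03 rad of 0. The slide is still back and the gripper is behind the push plate. Next I descend and push.

```bash
python3 -m inch '[[[0,-0.001,-0.033,0,0,0,0],[0,0,-0.033,0,0,0,0],[0,0,-0.032,0,0,0,0],[0,0,0,0,0,0,0],[0.0095,0.0032,0,0,0,0,0],[0.0095,0.0032,0,0,0,0,0],[0.0095,0.0032,0,0,0,0,0],[0.0095,0.0032,0,0,0,0,0],[0.0076,0.0025,0,0,0,0,0],[0.0076,0.0025,0,0,0,0,0],[0.0076,0.0025,0,0,0,0,0],[0,0,0,0,0,0,0],[0,0,0,0,0,0,0]]]'
```

```text
time: 8.33
tool_pos: [0.4841, -0.0171, 0.05]
tool_rot: [0.121, 0.697, 0.121, -0.696]
wrist_force: [-0.8, 0.4, 0.4]
gripper_width: 0.0007
```

```bash
python3 -m inch '[[[0.0038,0.0013,0,0,0,0,0],[0.0038,0.0013,0,0,0,0,0],[0.0038,0.0013,0,0,0,0,0],[0.0019,0.0006,0,0,0,0,0],[0,0,0,0,0,0,0],[0,0,0,0,0,0,0]]]'; python3 -m inch '[[[0.0019,0.0006,0,0,0,0,0],[0,0,0,0,0,0,0],[0,0,0,0,0,0,0]]]'
```

```text
time: 8.83
tool_pos: [0.4969, -0.0127, 0.0498]
tool_rot: [0.121, 0.697, 0.121, -0.697]
wrist_force: [-1.0, 0.7, -1.1]
gripper_width: 0.0008
time: 9.08
tool_pos: [0.4987, -0.0122, 0.0498]
tool_rot: [0.121, 0.697, 0.121, -0.697]
wrist_force: [-0.8, 0.4, -0.5]
gripper_width: 0.0004
```

```bash
for i in 1 2 3; do python3 -m inch '[[[0.0019,0.0006,0,0,0,0,0],[0,0,0,0,0,0,0]]]' | grep -E "pos|force"; done
```

```text
tool_pos: [0.5, -0.0117, 0.0498]
wrist_force: [-4.8, -1.2, 2.1]
tool_pos: [0.5, -0.0116, 0.0498]
wrist_force: [-15.2, -4.7, 11.1]
tool_pos: [0.5, -0.0116, 0.0498]
wrist_force: [-23.8, -8.7, 18.3]
```

The force is rising at TCP local x −0.086 m, which is face −0.077 m, i.e. the end stop. I'll back off, rise and check.

```bash
python3 -m inch '[[[0,0,0,0,0,0,0],[0,0,0,0,0,0,0],[-0.0095,-0.0032,0,0,0,0,0],[-0.019,-0.0064,0,0,0,0,0],[-0.019,-0.0064,0,0,0,0,0],[-0.0095,-0.0032,0.02,0,0,0,0],[0,0,0.04,0,0,0,0],[0,0,0.04,0,0,0,0],[-0.02,-0.035,0.02,0,0,0,0],[-0.02,-0.035,0,0,0,0,0],[-0.02,-0.035,0,0,0,0,0],[-0.02,-0.035,0,0,0,0,0],[0,0,0,0,0,0,0],[0,0,0,0,0,0,0]]]'
python3 - <<'E'
from h import *
from rig import read_camera
a=cv2.resize(read_camera("top")[125:305,230:450],None,fx=3.5,fy=3.3,interpolation=2)
cv2.imwrite("pics/t3.png",a)
E
```

```text
time: 10.75
tool_pos: [0.3688, -0.1693, 0.1692]
tool_rot: [0.119, 0.698, 0.118, -0.696]
wrist_force: [-0.3, 0.2, -0.1]
gripper_width: 0.0005
```

View pics/t3.png

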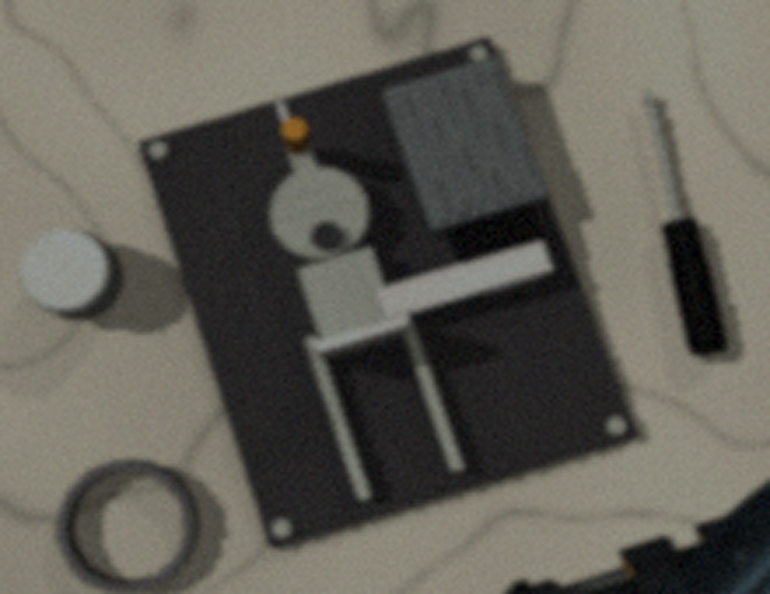

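The slide is home: its nose is against the cam's thin side and the plug is in the header. The pin at crop (295,131) is in line with the strip, the bystanders haven't moved and the robot is clear.

```bash
python3 -c "
from rig import finish_job
print(finish_job())"
```

```text
the job is handed in; nothing more can be done
None
```

The job is done and handed in at about 11 s of the 51 s allowed; `finish_job()` gave no verdict.

- **Cam:** I gripped the lever pin and carried it round to the low point with the slide still back. Both cameras then put the pin within about 0.03 rad of 0 (1–3 mm of the ideal spot).
- **Slide:** I pushed the plate with the shut fingers until the force rose, to about 30 N in all. The tool stopped there, with the push face about 77 mm behind the pivot, which is the home position.
- **Last view:** The final top picture shows the plug in the header and the lever in line with the index strip. The tape, tin and screwdriver look unmoved, and the robot is clear with wrist force near zero. I judged the bystanders by eye and did not measure them again.

No check failed. The only disagreement was 1–3 mm between the two cameras, about what the calibration allows.

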